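Batch weighing at the store bench

TASK

Press the scale's green key while the pan is empty to zero it, then stand the goods waiting just left of it (whichever of the green tin, white tin, orange-and-white box and yellow box are there; like ones at the far left and back belong to the stock) upright on the pan together, let go, and press the orange key to record the weight. Then move all of them onto the sloping blue rack, each standing flat on its shelf, and last press the green key again with the pan empty. The keys are flat and hardly move: press each with the fingertips until you feel about 6 N, hold it for a full second, never harder than 25 N, and leave the spray can, tape roll and glue bottle where they are.

Things in the scene. Friction and masses are not known exactly. Their poses are not given: they have to be found in the camera images.
- scale: bench scale, grey, 185 x 270 mm, fixed. Origin: on the table under it; x points from the keypad strip to the pan, z up. Steel pan: flat, no rim, 112 (x) by 284 mm (y), top at z = 60 mm, centre at x = +18 mm, y = 0. The white keypad strip (top at z = 50 mm) runs along its front at x = -83 mm, a dark display in its middle, a key near each end
- green_key: green square membrane key, 32 x 32 mm, the zero key, at scale x = -83, y = +85 mm (left seen from the robot). Origin: centre of its top face, 54 mm above the table, 4 mm above the strip. It presses straight down, stiff (6 N per mm), at most 1.5 mm of travel, springs back
- orange_key: orange square membrane key, 32 x 32 mm, the record key, at scale x = -83, y = -85 mm (right seen from the robot). Otherwise like the green key
- rack_shelf: sloping blue shelf of the rack fixed behind the scale, 120 (x, up the slope) by 320 mm (y). Origin: centre of its upper face, 75 mm above the table; x points up the slope, z is the face's normal. It slopes 0.21 rad (12 degrees) down to its front, -x, on the robot's side. Rims 4 mm thick stand 8 mm above the face on all four sides. Its stand is no wider than the shelf
- green_tin: round green tin with a grey lid, 68 mm diameter, 42 mm high, 0.16 kg; may be absent. Origin: centre of its underside, z up
- white_tin: round grey-white tin, 58 mm diameter, 35 mm high, 0.16 kg; may be absent. Origin: centre of its underside, z up
- orange_white_box: white carton with orange stripes, 62 (x) by 88 (y) by 46 mm high, 0.18 kg; may be absent. Origin: centre of its underside, z up; grasp across x
- yellow_box: yellow and black carton, 70 (x) by 62 (y) by 68 mm high, 0.22 kg; may be absent. Origin: centre of its underside, z up; grasp across y
- spray_can: bystander: dark blue spray can with a yellow cap, standing, 52 mm diameter, 151 mm high. Origin: centre of its underside
- tape_roll: bystander: roll of beige tape lying flat, 104 mm diameter, 25 mm high. Origin: centre of its underside
- glue_bottle: bystander: small white glue bottle with a blue label, standing, 33 mm diameter, 96 mm high. Origin: centre of its underside
Not all that is in view belongs to the job. Leave any purple look-alike of the orange_white_box alone.

How it is judged:
By the outcome, as a careful person would: the job done as asked, in the order asked, and still so for the second after the job is handed in, with the robot touching nothing.
Of green_tin, white_tin, orange_white_box, yellow_box only 2 to 3 are there at a start; the rules pass over those that are not, and their reading is None.
At some moment in a run one of green_tin, white_tin, orange_white_box may be knocked a few centimetres aside while the robot is not near it.
It also fails if it takes over 210 s, if anything falls off the work surface, if the arm or the gripper's body presses on something with over 40 N, if the wrist force passes 120 N, or if a joint passes its speed limit or range.

ROBOT

A 6-joint arm with a two-finger parallel gripper is mounted at the origin on a cart in front of the work surface, level with it; the furniture and walls round the work are solid. World frame = base frame: x ahead of the robot, y to its left, z up, the work surface at z = 0. Lengths are in mm, angles in rad, forces in N, time in s.
With the tool pointing down it reaches from about 300 to 775 mm from the base axis. Payload 14.6 kg.
Tool frame: the origin (TCP) lies on the centre line of the jaws, within the pads' length; the fingertips stand 8 mm ahead of it and the grasp point (between the pads) lies 11 mm behind it; z points along the fingers, y is the line along which they close (so a half turn about z gives the same grasp; the last joint's range is limited). The gripper opens to 94 mm and grips with 3 to 60 N. Pads are 16 mm wide; open, the fingers measure 119 mm over their backs; the gripper's body (75 mm by 177 mm) begins 78 mm behind the grasp point.
Start: joints at [-1.191, 0.3, 1.521, -0, 1.321, -0.067], TCP at [237.637, -496.002, 213.446] pointing down, gripper open.
Joint ranges: [-3.03, 3.03], [-0.79, 2.21], [0.23, 2.52], [-1.04, 4.18], [0, 3.07], [-2.55, 2.55]. Speed limits (rad/s): [2.22, 2.22, 2.57, 3.14, 3.14, 3.14].

INTERFACE

Orientations are given as [roll, pitch, yaw] about the fixed x, y, z axes, in that order (R = Rz(yaw) Ry(pitch) Rx(roll)).
In Python, from cell import manip gives the robot as it stands.
- The arm moves only by the tool jog_arm, never from a script. Its argument "rows" is one flat list of numbers, 7 for each row, row after row: the shift along the world's x, y, z in cm, then the turn, a rotation vector about the world's x, y, z in rad, then the closure, from 0 (fully open) to 1 (shut). In form: [dx, dy, dz, rx, ry, rz, fingers, dx, dy, dz, rx, ry, rz, fingers, ...]. A call has 1 to 20 rows; each row shifts and turns the commanded pose from where the row before left it; what a row does not reach is not made up. A row lasts 1/12 s, in which the tool goes at most 41.7 mm and 7.16 degrees, less where a joint would pass 70% of its speed; a pose out of reach is approached as far as the arm can. A call with a gripper value outside its range is refused whole. The fingers move at their own pace and stop on an object; "newtons" is the grip in N (left out, the last holds). Time passes only in rows, so rows that do not move let the fingers close. It gives the time, the measured TCP pose, the force, the opening and the grip force at its end, in the units of the state.
- manip.read_state(): the state, without advancing time (a new reading comes with each control period).
- manip.camera(name): name is "scene" or "top"; returns (picture, depth): 420x560x3 uint8, blue, green, red; 420x560 float32, mm along the optical axis (not along the pixel's ray), 0 where there is no reading.
- manip.camera_model(name): a dict with "K" (3x3 intrinsics, pixels), "k1" (the pictures are not rectified: a ray, as slopes to the right and down, at radius r is drawn at 1 + k1 r^2 times it, then the intrinsics apply), "R" (3x3) and "t" (3): a world point X has camera coordinates R X + t. Camera axes: x right, y down, z forward; pixel columns grow to the right and rows downward; lengths in mm; the calibration is good to about 2 mm. A picture is of the moment at which its call begins. camera_model takes no time and is no camera call.
- manip.sign_off(): hands the job in; it is judged then, once.
The state is a dict: "clock": time; "joints": joint angles; "qd": joint speeds; "effort": joint torques, N m; "eef_pos": TCP position; "eef_rot": TCP orientation; "wrist_force": force on the tool from outside, world axes, zero at the start; "moment": the same for the moment, N m; "finger_gap": finger opening in mm; "finger_force": force on a finger pad.
Only numpy, scipy, OpenCV 4.12 (cv2) and the standard library are available. Lean on these libraries where they do the work, as an engineer would, in place of code of your own. Each camera call takes 0.05 s, during which the arm holds its last target. There are 200 camera calls.

## Working session

There is one attempt and no reset: what is moved stays moved. The work goes in short steps, Python scripts to look and compute and a tool call to move; the robot and the scene stay as the last step left them, time stands still between calls to the robot, and variables do not carry over. Pictures are saved under pics/ and viewed, at most 14 in all, crops included, and the job is handed in when it is done.

Besides the shell and the picture viewer there is one more tool, called in YAML: its name, and indented under it one key for each argument. jog_arm: Moves the arm, as the interface text tells. Its arguments: {"type":"object","properties":{"rows":{"type":"array"},"newtons":{"type":"number"}},"required":["rows"]}

```bash
ls; mkdir -p pics; cat > h.py <<'E'
import numpy as np, cv2
from cell import manip
def grab(n,f=None):
    im,d=manip.camera(n)
    np.savez('/tmp/%s.npz'%n,im=im,d=d)
    if f: cv2.imwrite('pics/'+f,im)
    return im,d
def load(n):
    z=np.load('/tmp/%s.npz'%n); return z['im'],z['d']
def rays(n,uv):
    m=manip.camera_model(n);K=np.array(m['K'],float)
    D=np.array([m['k1'],0,0,0,0.])
    p=cv2.undistortPoints(np.array(uv,float).reshape(-1,1,2),K,D).reshape(-1,2)
    return np.c_[p,np.ones(len(p))],np.array(m['R']),np.array(m['t']).ravel()
def plane(n,uv,z):
    r,R,t=rays(n,uv);c=-R.T@t;w=r@R
    return c+w*((z-c[2])/w[:,2])[:,None]
def depthpts(n,uv,d):
    r,R,t=rays(n,uv);uv=np.array(uv,int).reshape(-1,2)
    return (r*d[uv[:,1],uv[:,0]][:,None]-t)@R
def cloud(n,d):
    v,u=np.mgrid[0:d.shape[0],0:d.shape[1]]
    P=depthpts(n,np.c_[u.ravel(),v.ravel()],d).reshape(d.shape+(3,))
    P[d==0]=np.nan
    return P
E
python3 - <<'E'
from h import *
grab('scene','s1.png');grab('top','t1.png')
for n in('scene','top'):
    m=manip.camera_model(n);R=np.array(m['R']);print(n,m['K'],m['k1'],-R.T@np.array(m['t']).ravel(),R)
s=manip.read_state();print(s)
E
```

```text
pics
scene [[469.70133239   0.         277.61121274]
 [  0.         469.70133239 206.94809558]
 [  0.           0.           1.        ]] -0.026593181893862047 [  31.48417615 1006.87598258  872.35338807] [[-0.83645203 -0.54796034  0.00935269]
 [-0.36643342  0.54650135 -0.75303574]
 [ 0.40752246 -0.63330541 -0.65791314]]
top [[399.03803187   0.         276.11570198]
 [  0.         399.03803187 210.28885978]
 [  0.           0.           1.        ]] -0.09033191910795103 [ 403.79588294  242.97346632 1049.72211362] [[ 0.02892427 -0.99957336 -0.00406082]
 [-0.99009082 -0.02809091 -0.1375902 ]
 [ 0.13741743  0.00800027 -0.99048092]]
{'clock': 0.1, 'joints': array([-1.19061561e+00,  3.00415842e-01,  1.52150452e+00,  7.51010326e-06,
        1.32065522e+00, -6.65848630e-02]), 'qd': array([-0.00098584, -0.00019509, -0.00173129,  0.00072423,  0.00158892,
        0.00128316]), 'effort': array([ 1.43146904e-04, -5.32646692e+01, -3.53282082e+01,  7.09360954e-02,
        2.35112978e-02, -4.26001020e-05]), 'eef_pos': array([ 237.55644466, -495.81848184,  212.9490104 ]), 'eef_rot': array([-3.14061239e+00, -7.26580869e-05,  4.46763679e-01]), 'wrist_force': array([-0.32934754, -0.40939634, -0.38061393]), 'moment': array([0.00932009, 0.00453049, 0.01009793]), 'finger_force': 0.0, 'finger_gap': 93.76917282788492}
```

View pics/s1.png

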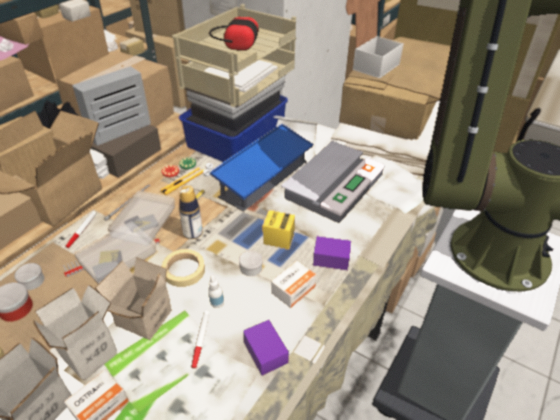

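View pics/t1.png

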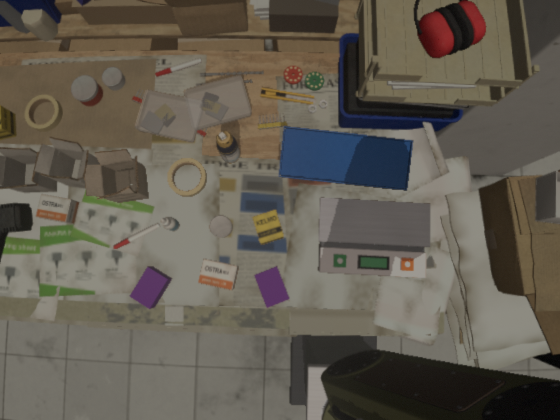

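Scene: goods left of the scale are the white tin (top 221,226), yellow box (268,226) and orange-white box (218,273). Other things they could be taken for: stock tins at (112,77) and (87,90), stock carton at (57,208), yellow item at (5,122) and purple look-alikes at (272,287) and (151,287). I'll use the three just left of the scale. The green tin is absent there.

```bash
cat > meas.py <<'E'
from h import *
def comp(mask,seed=None,mn=30):
    n,l,s,c=cv2.connectedComponentsWithStats(mask.astype(np.uint8))
    return [(l==i) for i in range(1,n) if s[i,4]>=mn]
def topface(P,box,zlo,zhi):
    m=(P[...,0]>box[0])&(P[...,0]<box[1])&(P[...,1]>box[2])&(P[...,1]<box[3])&(P[...,2]>zlo)&(P[...,2]<zhi)
    return m
def rep(name,P,m):
    Q=P[m]; 
    if len(Q)<10: print(name,'none',len(Q));return
    r=cv2.minAreaRect(Q[:,:2].astype(np.float32)); b=cv2.boxPoints(r)
    print(name,len(Q),'med',np.median(Q,0).round(1),'rect c',np.round(r[0],1),'size',np.round(r[1],1),'ang',round(r[2],1))
E
python3 - <<'E'
from meas import *
im,d=load('top');P=cloud('top',d)
for nm,uv in dict(wt=(221,226),yb=(268,226),ob=(218,273),pur=(272,287),pan=(375,220),gk=(340,261),ok=(406,264),rackL=(290,155),rackR=(400,160),rackM=(345,157),rackF=(345,175),rackB=(345,137),can=(226,143),glue=(170,224),table=(320,290)).items():
    print(nm,P[uv[1],uv[0]].round(1))
hsv=cv2.cvtColor(im,cv2.COLOR_BGR2HSV)
def near(uv,rad):
    v,u=np.mgrid[0:420,0:560]; return (abs(u-uv[0])<rad)&(abs(v-uv[1])<rad)
rep('wt',P,near((221,226),22)&(P[...,2]>28)&(P[...,2]<42))
rep('yb',P,near((268,226),26)&(P[...,2]>60)&(P[...,2]<75))
rep('ob',P,near((218,273),28)&(P[...,2]>38)&(P[...,2]<52))
rep('pur',P,near((272,287),28)&(P[...,2]>38)&(P[...,2]<52))
# by plane: colour masks
for nm,uv,z,lo,hi in (('gk',(340,261),54,(40,80,30),(90,255,255)),('ok',(406,264),54,(3,120,100),(20,255,255)),('yb',(268,226),68,(18,90,60),(35,255,255))):
    m=(cv2.inRange(hsv,lo,hi)>0)&near(uv,26)
    cs=max(comp(m,mn=10),key=lambda a:a.sum()); ys,xs=np.nonzero(cs)
    W=plane('top',np.c_[xs,ys],z); r=cv2.minAreaRect(W[:,:2].astype(np.float32)); print(nm,len(xs),W.mean(0).round(1),np.round(r[0],1),np.round(r[1],1),round(r[2],1))
m=(cv2.inRange(hsv,(100,130,50),(125,255,255))>0)&near((345,157),75)
cs=max(comp(m),key=lambda a:a.sum()); Q=P[cs];Q=Q[np.isfinite(Q[:,0])]
r=cv2.minAreaRect(Q[:,:2].astype(np.float32));print('rack',len(Q),np.round(r[0],1),np.round(r[1],1),r[2],cv2.boxPoints(r).round(0).tolist())
A=np.c_[Q[:,:2],np.ones(len(Q))];k=np.linalg.lstsq(A,Q[:,2],rcond=None)[0];print('plane',k,k[:2]@r[0]+k[2])
mp=(P[...,2]>55)&(P[...,2]<66)&near((375,225),65)&(np.mgrid[0:420,0:560][0]>190);rep('pan',P,mp)
big=cv2.resize(im[190:310,180:300],None,fx=5,fy=5,interpolation=cv2.INTER_CUBIC);cv2.imwrite('pics/c1.png',big)
E
```

```text
wt [499.8 390.7  37. ]
yb [500.2 269.8  68.5]
ob [380.8 392.   43.2]
pur [350.7 255.7  47.7]
pan [523.2   3.1  62.9]
gk [419.4  88.7  53.6]
ok [415.7 -76.7  55.6]
rackL [680.9 219.9  74. ]
rackR [675.8 -58.4  77.5]
rackM [679.7  81.   74.5]
rackF [635.   79.7  66.9]
rackB [728.8  82.8  84.9]
can [685.6 372.8 145.8]
glue [499.1 517.2  57.1]
table [343.8 131.3  -2.5]
wt 409 med [500.2 392.9  33.5] rect c [500.5 392.9] size [57.3 56.1] ang 47.9
yb 712 med [499.6 269.8  67.9] rect c [500. 270.] size [70.5 62.5] ang 19.1
ob 869 med [378.1 393.   45.8] rect c [378.3 393.8] size [90.2 60.6] ang 80.0
pur 883 med [351.5 256.7  45.8] rect c [351.5 256.6] size [86.9 62.5] ang 23.5
gk 78 [421.4  90.2  54. ] [420.7  90. ] [27.2 27.4] 0.5
ok 117 [415.8 -78.7  54. ] [415.9 -78.5] [28. 30.] 89.6
yb 681 [499.6 270.4  68. ] [499.1 270.1] [72.4 61.3] 18.9
rack 6005 [676.  80.] [321.9 123.9] 85.35936737060547 [[601.0, -75.0], [725.0, -85.0], [751.0, 235.0], [627.0, 245.0]]
plane [ 2.11800367e-01 -1.76625141e-02 -6.71965933e+01] 74.56213832174491
pan 4933 med [517.2   4.8  59.6] rect c [488.7   3.9] size [280.3 173.4] ang 88.4
```

View pics/c1.png

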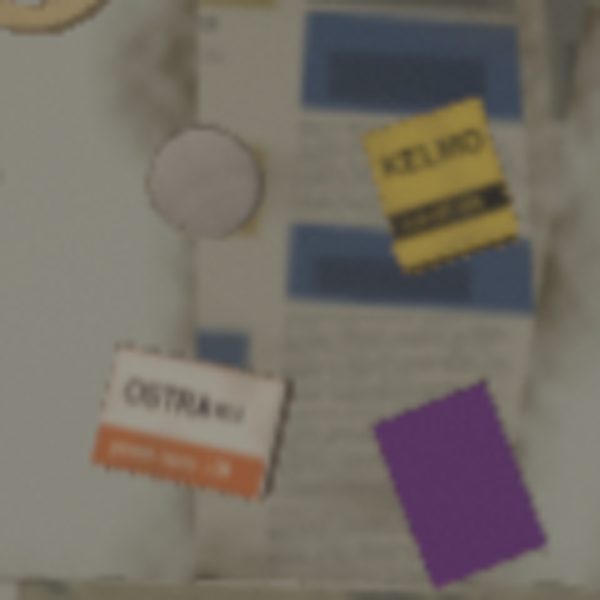

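Crop: white tin (205,180), yellow box (445,185), OSTRA orange-white box (190,420), and a purple decoy (460,485) to be left alone. Sizes and heights match. First I go above the green key with the fingers shut.

jog_arm:
  rows: [1.02,3.25,0,0,0,0.06,1,1.02,3.25,0,0,0,0.06,1,1.02,3.25,0,0,0,0.06,1,1.02,3.25,0,0,0,0.06,1,1.02,3.25,0,0,0,0.06,1,1.02,3.25,0,0,0,0.06,1,1.02,3.25,0,0,0,0.06,1,1.02,3.25,0,0,0,0.06,1,1.02,3.25,0,0,0,0.06,1,1.02,3.25,0,0,0,0.06,1,1.02,3.25,0,0,0,0.06,1,1.02,3.25,0,0,0,0.06,1,1.02,3.25,0,0,0,0.06,1,1.02,3.25,0,0,0,0.06,1,1.02,3.25,0,0,0,0.06,1,1.02,3.25,0,0,0,0.06,1,1.02,3.25,0,0,0,0.06,1,1.02,3.25,0,0,0,0.06,1,0,0,-4,0,0,0,1,0,0,-4,0,0,0,1]

```text
clock: 1.77
eef_pos: [422.1, 90.7, 133.3]
eef_rot: [3.138, -0.001, 1.53]
wrist_force: [0.7, 0.6, -1.3]
finger_gap: 0.4
finger_force: 0.0
```

jog_arm:
  rows: [-0.1,0,-1.6,0,0,0,1,0,0,-1.6,0,0,0,1,0,0,-1.6,0,0,0,1,0,0,-1.6,0,0,0,1,0,0,-0.1,0,0,0,1,0,0,-0.1,0,0,0,1,0,0,-0.1,0,0,0,1,0,0,0,0,0,0,1,0,0,0,0,0,0,1]

```text
clock: 2.52
eef_pos: [420.6, 89.0, 67.2]
eef_rot: [3.14, -0.0, 1.527]
wrist_force: [0.3, -0.6, 0.2]
finger_gap: 0.4
finger_force: 0.0
```

jog_arm:
  rows: [0,0,-0.1,0,0,0,1,0,0,-0.1,0,0,0,1,0,0,-0.1,0,0,0,1,0,0,-0.1,0,0,0,1,0,0,-0.05,0,0,0,1,0,0,-0.05,0,0,0,1,0,0,-0.05,0,0,0,1,0,0,0,0,0,0,1]

```text
clock: 3.18
eef_pos: [420.3, 89.0, 61.1]
eef_rot: [-3.142, 0.0, 1.527]
wrist_force: [-2.8, 0.7, 6.1]
finger_gap: 0.6
finger_force: 3.2
```

jog_arm:
  rows: [0,0,-0.04,0,0,0,1,0,0,0,0,0,0,1,0,0,0,0,0,0,1,0,0,0,0,0,0,1,0,0,0,0,0,0,1,0,0,0,0,0,0,1,0,0,0,0,0,0,1,0,0,0,0,0,0,1,0,0,0,0,0,0,1,0,0,0,0,0,0,1,0,0,0,0,0,0,1,0,0,0,0,0,0,1,0,0,0,0,0,0,1,0,0,0,0,0,0,1,0,0,0,0,0,0,1]

```text
clock: 4.43
eef_pos: [420.3, 89.0, 60.9]
eef_rot: [3.142, 0.0, 1.527]
wrist_force: [-2.9, -0.5, 7.1]
finger_gap: 0.5
finger_force: 3.9
```

jog_arm:
  rows: [0,0,0,0,0,0,1,0,0,0,0,0,0,1,0,0,1.5,0,0,0,1,0,0,3,0,0,0,1,0,0,3,0,0,0,0,0.72,1.65,0,0,0,-0.1085,0,0.72,1.65,0,0,0,-0.1085,0,0.72,1.65,0,0,0,-0.1085,0,0.72,1.65,0,0,0,-0.1085,0,0.72,1.65,0,0,0,-0.1085,0,0.72,1.65,0,0,0,-0.1085,0,0.72,1.65,0,0,0,-0.1085,0,0.72,1.65,0,0,0,-0.1085,0,0.72,1.65,0,0,0,-0.1085,0,0.72,1.65,0,0,0,-0.1085,0,0.72,1.65,0,0,0,-0.1085,0,0,0,0,0,0,0,0,0,0,0,0,0,0,0]

```text
clock: 5.93
eef_pos: [499.2, 270.7, 135.0]
eef_rot: [3.141, 0.001, 0.336]
wrist_force: [-0.1, -0.2, -0.5]
finger_gap: 90.4
finger_force: 0.0
```

jog_arm:
  newtons: 20
  rows: [0,0,-2,0,0,0,0,0,0,-2,0,0,0,0,0,0,-2,0,0,0,0,0,0,-2,0,0,0,0,0,0,-2,0,0,0,0,0,0,-0.5,0,0,0,0,0,0,0,0,0,0,1,0,0,0,0,0,0,1,0,0,0,0,0,0,1,0,0,0,0,0,0,1,0,0,0,0,0,0,1,0,0,0,0,0,0,1,0,0,0,0,0,0,1,0,0,0,0,0,0,1]

```text
clock: 7.1
eef_pos: [499.7, 270.6, 31.4]
eef_rot: [-3.142, -0.001, 0.333]
wrist_force: [-0.8, -2.6, 7.3]
finger_gap: 61.9
finger_force: 20.0
```

jog_arm:
  rows: [0,0,2,0,0,0,1,0,0,3,0,0,0,1,0,0,3,0,0,0,1,0,0,2,0,0,0,1,0.205,-1.59,0,0,0,0.11,1,0.205,-1.59,0,0,0,0.11,1,0.205,-1.59,0,0,0,0.11,1,0.205,-1.59,0,0,0,0.11,1,0.205,-1.59,0,0,0,0.11,1,0.205,-1.59,0,0,0,0.11,1,0.205,-1.59,0,0,0,0.11,1,0.205,-1.59,0,0,0,0.11,1,0.205,-1.59,0,0,0,0.11,1,0.205,-1.59,0,0,0,0.11,1,0.205,-1.59,0,0,0,0.11,1,0,0,0,0,0,0,1,0,0,0,0,0,0,1,0,0,0,0,0,0,1]

```text
clock: 8.6
eef_pos: [521.8, 96.1, 130.5]
eef_rot: [-3.141, -0.0, 1.54]
wrist_force: [0.3, -0.4, -2.1]
finger_gap: 62.1
finger_force: 20.0
```

```bash
python3 - <<'E'
from meas import *
im,d=grab('scene','s2.png');cv2.imwrite('pics/c2.png',cv2.resize(im[110:320,200:400],None,fx=2.8,fy=2.8))
E
```

```text
(no output)
```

View pics/c2.png

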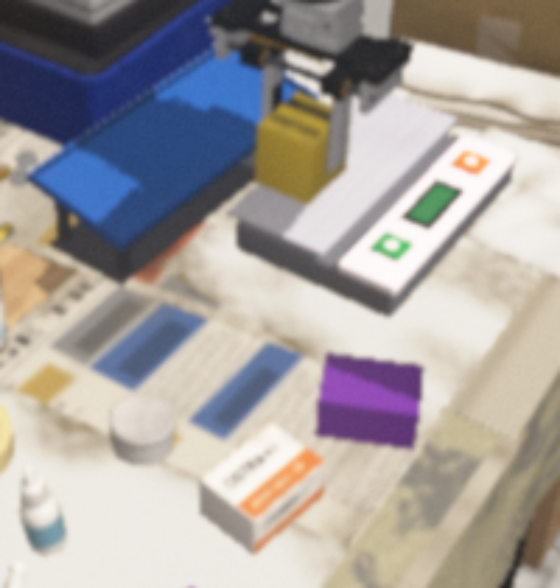

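Picture: the yellow box is held upright above the pan's left end (295,150). The tin (140,430) and OSTRA box (262,487) haven't moved. Lowering.

jog_arm:
  rows: [0,0,-1,0,0,0,1,0,0,-1,0,0,0,1,0,0,-1,0,0,0,1,0,0,-0.2,0,0,0,1,0,0,-0.2,0,0,0,1,0,0,-0.2,0,0,0,1,0,0,-0.1,0,0,0,1,0,0,-0.1,0,0,0,1,0,0,0,0,0,0,1,0,0,0,0,0,0,1]

```text
clock: 9.48
eef_pos: [522.1, 95.6, 92.8]
eef_rot: [3.141, -0.0, 1.543]
wrist_force: [-0.9, 0.5, -1.9]
finger_gap: 62.0
finger_force: 20.0
```

jog_arm:
  rows: [0,0,-0.05,0,0,0,1,0,0,-0.05,0,0,0,1,0,0,-0.03,0,0,0,1,0,0,0,0,0,0,0,0,0,0,0,0,0,0,0,0,0,0,0,0,0,0,0,0,0,0,0,0,0,0,0,0,0,0,0,0,0,3,0,0,0,0,0,0,3,0,0,0,0,-1.44,2.98,0,0,0,-0.0145,0,-1.44,2.98,0,0,0,-0.0145,0,-1.44,2.98,0,0,0,-0.0145,0,-1.44,2.98,0,0,0,-0.0145,0,-1.44,2.98,0,0,0,-0.0145,0,-1.44,2.98,0,0,0,-0.0145,0,-1.44,2.98,0,0,0,-0.0145,0,-1.44,2.98,0,0,0,-0.0145,0,-1.44,2.98,0,0,0,-0.0145,0,-1.44,2.98,0,0,0,-0.0145,0]

```text
clock: 11.15
eef_pos: [377.0, 395.0, 151.3]
eef_rot: [3.141, -0.0, 1.398]
wrist_force: [-0.2, 0.3, -0.7]
finger_gap: 93.7
finger_force: 0.0
```

```bash
cat > look.py <<'E'
from meas import *
import sys
im,d=grab('scene');P=cloud('scene',d)
hsv=cv2.cvtColor(im,cv2.COLOR_BGR2HSV)
a=P
rep('wt',P,topface(P,(420,580,320,470),30,42))
rep('ob',P,topface(P,(300,450,330,470),41,50))
rep('pan objs yb',P,topface(P,(440,600,30,200),118,138))
E
python3 look.py
```

```text
wt 363 med [500.8 396.7  34.5] rect c [502.1 395.8] size [56.7 58.1] ang 68.7
ob 845 med [377.7 398.6  46.6] rect c [379.  395.4] size [90.  64.1] ang 79.3
pan objs yb none 0
```

```bash
python3 - <<'E'
from meas import *
im,d=grab('top','t2.png');P=cloud('top',d)
rep('yb',P,topface(P,(440,600,30,200),75,150))
im,d=load('scene');P=cloud('scene',d)
rep('yb',P,topface(P,(440,600,30,200),75,150))
E
```

```text
yb 897 med [519.6  99.  127.6] rect c [521.8  96.6] size [69.2 63. ] ang 88.5
yb 15 med [491.2  71.   91.7] rect c [490.5  76. ] size [ 3.3 18.2] ang 2.9
```

jog_arm:
  rows: [0.15,0,-2.5,0,0,0,0,0,0,-2.5,0,0,0,0,0,0,-2.5,0,0,0,0,0,0,-2.5,0,0,0,0,0,0,-2,0,0,0,0,0,0,-0.7,0,0,0,0,0,0,0,0,0,0,1,0,0,0,0,0,0,1,0,0,0,0,0,0,1,0,0,0,0,0,0,1,0,0,0,0,0,0,1,0,0,0,0,0,0,1,0,0,0,0,0,0,1,0,0,0,0,0,0,1]

```text
clock: 12.42
eef_pos: [379.8, 393.9, 25.2]
eef_rot: [3.141, -0.001, 1.398]
wrist_force: [-1.6, -1.3, 7.3]
finger_gap: 62.1
finger_force: 20.0
```

jog_arm:
  rows: [0,0,2,0,0,0,1,0,0,4,0,0,0,1,0,0,4,0,0,0,1,0,0,4,0,0,0,1,1.163,-3.26,0,0,0,0.012,1,1.163,-3.26,0,0,0,0.012,1,1.163,-3.26,0,0,0,0.012,1,1.163,-3.26,0,0,0,0.012,1,1.163,-3.26,0,0,0,0.012,1,1.163,-3.26,0,0,0,0.012,1,1.163,-3.26,0,0,0,0.012,1,1.163,-3.26,0,0,0,0.012,1,1.163,-3.26,0,0,0,0.012,1,1.163,-3.26,0,0,0,0.012,1,1.163,-3.26,0,0,0,0.012,1,1.163,-3.26,0,0,0,0.012,1,0,0,0,0,0,0,1,0,0,0,0,0,0,1]

```text
clock: 13.92
eef_pos: [519.1, 1.1, 164.0]
eef_rot: [-3.141, -0.0, 1.54]
wrist_force: [-0.7, 1.2, -3.4]
finger_gap: 62.0
finger_force: 20.0
```

jog_arm:
  rows: [0,0.1,-2,0,0,0,1,0,0,-2,0,0,0,1,0,0,-2,0,0,0,1,0,0,-1,0,0,0,1,0,0,-0.2,0,0,0,1,0,0,-0.2,0,0,0,1,0,0,-0.2,0,0,0,1,0,0,-0.1,0,0,0,1,0,0,0,0,0,0,1,0,0,0,0,0,0,1]

```text
clock: 14.75
eef_pos: [519.3, 3.4, 87.8]
eef_rot: [3.141, -0.0, 1.542]
wrist_force: [-0.5, -0.1, -2.9]
finger_gap: 61.8
finger_force: 20.0
```

jog_arm:
  rows: [0,0,-0.1,0,0,0,1,0,0,-0.1,0,0,0,1,0,0,-0.05,0,0,0,1,0,0,0,0,0,0,0,0,0,0,0,0,0,0,0,0,0,0,0,0,0,0,0,0,0,0,0,0,0,0,0,0,0,0,0,0,0,3,0,0,0,0,0,0,3,0,0,0,0,0,0,3,0,0,0,0,-0.17,3.55,0,0,0,0,0,-0.17,3.55,0,0,0,0,0,-0.17,3.55,0,0,0,0,0,-0.17,3.55,0,0,0,0,0,-0.17,3.55,0,0,0,0,0,-0.17,3.55,0,0,0,0,0,-0.17,3.55,0,0,0,0,0,-0.17,3.55,0,0,0,0,0]

```text
clock: 16.33
eef_pos: [505.0, 289.2, 174.8]
eef_rot: [3.141, -0.0, 1.542]
wrist_force: [0.7, -0.4, -0.3]
finger_gap: 94.0
finger_force: 0.0
```

```bash
cat > look.py <<'E'
from meas import *
for n in ('top','scene'):
    im,d=grab(n);P=cloud(n,d)
    print(n)
    rep('wt',P,topface(P,(420,580,320,480),30,40))
    rep('yb',P,topface(P,(440,600,50,200),120,140))
    rep('ob',P,topface(P,(440,600,-60,60),98,118))
    rep('wt on pan',P,topface(P,(440,600,-160,-45),85,106))
E
python3 look.py
```

```text
top
wt 168 med [491.8 406.4  33.5] rect c [491.7 407.1] size [54.  25.6] ang 31.2
yb 789 med [520.8  96.5 127.9] rect c [522.1  96.6] size [68.8 62.8] ang 88.7
ob 986 med [517.9   4.3 106. ] rect c [518.8   3.9] size [90.1 63.1] ang 88.1
wt on pan none 0
scene
wt 359 med [500.8 396.2  34.6] rect c [500.6 395.3] size [55.5 58.1] ang 36.7
yb 186 med [501.5  98.  128.4] rect c [503.1  98.7] size [33.6 72.4] ang 6.9
ob 360 med [512.6   0.9 107. ] rect c [519.5   4.5] size [92.1 64.8] ang 88.4
wt on pan none 0
```

jog_arm:
  rows: [-0.15,2.62,-1.5,0,0,0,0,-0.1,2.62,-1.5,0,0,0,0,-0.1,2.62,-1.5,0,0,0,0,-0.1,2.62,-1.5,0,0,0,0,0,0,-2,0,0,0,0,0,0,-2,0,0,0,0,0,0,-2,0,0,0,0,0,0,-2,0,0,0,0,0,0,-1.5,0,0,0,0,0,0,-0.2,0,0,0,0,0,0,0,0,0,0,1,0,0,0,0,0,0,1,0,0,0,0,0,0,1,0,0,0,0,0,0,1,0,0,0,0,0,0,1,0,0,0,0,0,0,1,0,0,0,0,0,0,1,0,0,0,0,0,0,1]

```text
clock: 17.93
eef_pos: [501.1, 392.3, 18.3]
eef_rot: [3.141, -0.0, 1.542]
wrist_force: [-1.8, -0.8, 5.6]
finger_gap: 57.5
finger_force: 20.0
```

jog_arm:
  rows: [0,0,2.5,0,0,0,1,0,0,4,0,0,0,1,0,0,4,0,0,0,1,0,0,4,0,0,0,1,0.112,-3.39,0,0,0,0,1,0.112,-3.39,0,0,0,0,1,0.112,-3.39,0,0,0,0,1,0.112,-3.39,0,0,0,0,1,0.112,-3.39,0,0,0,0,1,0.112,-3.39,0,0,0,0,1,0.112,-3.39,0,0,0,0,1,0.112,-3.39,0,0,0,0,1,0.112,-3.39,0,0,0,0,1,0.112,-3.39,0,0,0,0,1,0.112,-3.39,0,0,0,0,1,0.112,-3.39,0,0,0,0,1,0.112,-3.39,0,0,0,0,1,0.112,-3.39,0,0,0,0,1,0,0,0,0,0,0,1]

```text
clock: 19.52
eef_pos: [516.4, -87.0, 162.5]
eef_rot: [-3.141, 0.001, 1.539]
wrist_force: [0.7, 0.8, -1.4]
finger_gap: 57.6
finger_force: 20.0
```

jog_arm:
  rows: [0,0,-2,0,0,0,1,0,0,-2,0,0,0,1,0,0,-2,0,0,0,1,0,0,-1.2,0,0,0,1,0,0,-0.2,0,0,0,1,0,0,-0.2,0,0,0,1,0,0,-0.2,0,0,0,1,0,0,0,0,0,0,1,0,0,0,0,0,0,1]

```text
clock: 20.27
eef_pos: [517.0, -82.4, 85.4]
eef_rot: [3.141, 0.0, 1.542]
wrist_force: [-0.5, 0.5, -1.4]
finger_gap: 57.6
finger_force: 20.0
```

jog_arm:
  rows: [0,0,-0.2,0,0,0,1,0,0,-0.2,0,0,0,1,0,0,-0.2,0,0,0,1,0,0,-0.1,0,0,0,1,0,0,0,0,0,0,1,0,0,0,0,0,0,0,0,0,0,0,0,0,0,0,0,0,0,0,0,0,0,0,0,0,0,0,0,0,0,0,0,0,0,0,0,0,3,0,0,0,0,0,0,3,0,0,0,0,-1.6,0,0,0,0,0,1,-2,0,0,0,0,0,1,-2,0,0,0,0,0,1,-2,0,0,0,0,0,1,-1.5,0,0,0,0,0,1,-1,0,0,0,0,0,1]

```text
clock: 21.77
eef_pos: [414.4, -82.3, 137.8]
eef_rot: [-3.142, -0.0, 1.542]
wrist_force: [0.3, 0.2, 0.5]
finger_gap: 57.5
finger_force: 0.0
```

```bash
python3 look.py; cp /tmp/top.npz /tmp/t3.npz; python3 -c "
from h import *
im,d=load('top');cv2.imwrite('pics/c3.png',cv2.resize(im[110:290,260:460],None,fx=3,fy=3))"
```

```text
top
wt none 0
yb 789 med [520.7  96.6 127.8] rect c [522.1  96.4] size [69.1 63.2] ang 88.3
ob 978 med [517.8   4.4 106. ] rect c [519.    3.9] size [89.7 63.7] ang 88.3
wt on pan 454 med [516.7 -78.4  93.8] rect c [515.9 -78.9] size [56.4 57.3] ang 0.5
scene
wt none 0
yb 429 med [520.6 103.7 128.6] rect c [522.8  98.9] size [74.  64.8] ang 88.7
ob 376 med [514.3   1.3 106.8] rect c [518.5   3.9] size [90.  64.5] ang 87.8
wt on pan 160 med [513.8 -79.6  92.9] rect c [515.1 -82.9] size [52.4 56.5] ang 87.3
```

View pics/c3.png

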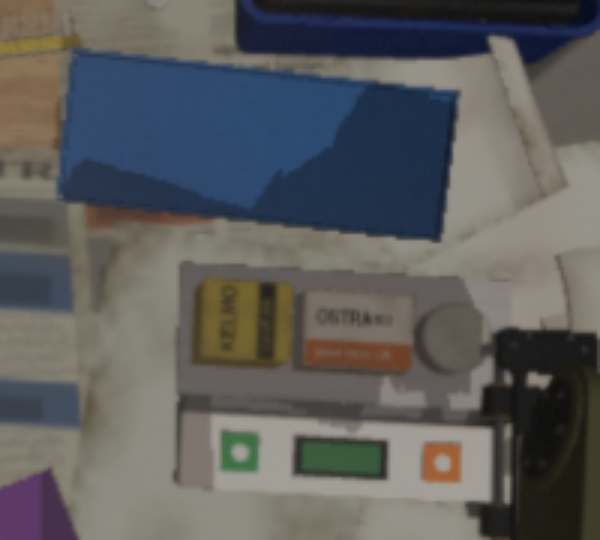

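Crop: yellow box (243,320), OSTRA box (357,330) and tin (450,337) all stand on the pan, with the keys clear. Now the orange key.

jog_arm:
  rows: [0.15,0.38,0,0,0,0,1,0,0,0,0,0,0,1,0,0,0,0,0,0,1,0,0,0,0,0,0,1,0,0,-1.6,0,0,0,1,0,0,-1.6,0,0,0,1,0,0,-1.6,0,0,0,1,0,0,-1.6,0,0,0,1,0,0,-0.4,0,0,0,1,0,0,-0.2,0,0,0,1,0,0,0,0,0,0,1,0,0,0,0,0,0,1]

```text
clock: 22.87
eef_pos: [417.6, -78.7, 68.5]
eef_rot: [3.141, 0.0, 1.542]
wrist_force: [0.2, 0.5, -1.0]
finger_gap: 0.8
finger_force: 0.0
```

jog_arm:
  rows: [0,0,-0.1,0,0,0,1,0,0,-0.1,0,0,0,1,0,0,-0.1,0,0,0,1,0,0,-0.1,0,0,0,1,0,0,-0.05,0,0,0,1,0,0,0,0,0,0,1]

```text
clock: 23.37
eef_pos: [417.1, -78.6, 63.2]
eef_rot: [-3.141, -0.0, 1.542]
wrist_force: [0.0, 0.2, -0.3]
finger_gap: 0.4
finger_force: 0.0
```

jog_arm:
  rows: [0,0,-0.1,0,0,0,1,0,0,-0.05,0,0,0,1,0,0,-0.05,0,0,0,1,0,0,-0.04,0,0,0,1,0,0,0,0,0,0,1]

```text
clock: 23.78
eef_pos: [417.2, -78.6, 61.1]
eef_rot: [3.141, 0.0, 1.542]
wrist_force: [-2.0, 0.2, 7.2]
finger_gap: 0.7
finger_force: 3.4
```

jog_arm:
  rows: [0,0,0,0,0,0,1,0,0,0,0,0,0,1,0,0,0,0,0,0,1,0,0,0,0,0,0,1,0,0,0,0,0,0,1,0,0,0,0,0,0,1,0,0,0,0,0,0,1,0,0,0,0,0,0,1,0,0,0,0,0,0,1,0,0,0,0,0,0,1,0,0,0,0,0,0,1,0,0,0,0,0,0,1,0,0,0,0,0,0,1,0,0,0,0,0,0,1,0,0,0,0,0,0,1,0,0,1.5,0,0,0,1,0,0,3,0,0,0,1,0,0,3,0,0,0,0,0,0,0,0,0,0,0]

```text
clock: 25.37
eef_pos: [419.1, -79.1, 140.4]
eef_rot: [3.135, 0.002, 1.542]
wrist_force: [1.4, 0.6, 1.2]
finger_gap: 10.4
finger_force: 0.0
```

```bash
python3 - <<'E'
from meas import *
for n in('top','scene'):
    im,d=load(n);P=cloud(n,d)
    for x in range(640,860,20):
        row=[]
        for y in range(-120,300,60):
            m=topface(P,(x,x+20,y,y+60),-50,900)
            row.append(int(np.nanmax(P[m][:,2])) if m.sum() else -1)
        print(n,x,row)
print(manip.read_state()['joints'].round(3),manip.read_state()['wrist_force'])
E
```

```text
top 640 [83, 75, 75, 73, 74, 72, 77]
top 660 [88, 80, 81, 80, 79, 76, 83]
top 680 [90, 84, 85, 83, 84, 81, 86]
top 700 [96, 88, 90, 88, 85, 90, 88]
top 720 [97, 99, 98, 99, 97, 96, 4]
top 740 [20, -1, -1, 92, 97, 98, 4]
top 760 [317, 342, 342, 372, 3, 2, 11]
top 780 [318, 317, 318, 373, 4, 9, 13]
top 800 [375, 375, 318, 366, 5, 8, 9]
top 820 [385, 385, 317, 365, 15, 5, 4]
top 840 [388, 386, 317, 365, 15, 14, 12]
scene 640 [82, 77, 76, 75, 74, 73, 77]
scene 660 [87, 82, 80, 79, 78, 77, 83]
scene 680 [88, 85, 84, 84, 82, 81, 86]
scene 700 [93, 88, 89, 88, 86, 88, 93]
scene 720 [96, 101, 99, 98, 98, 93, 94]
scene 740 [86, -1, -1, 97, 98, 100, 93]
scene 760 [316, 341, 340, 370, 0, 5, 11]
scene 780 [317, 317, 243, 371, 5, 10, 12]
scene 800 [371, 375, 347, 364, 6, 7, 10]
scene 820 [386, 385, 364, 365, 14, 6, 4]
scene 840 [389, 386, 353, 365, 15, 16, 13]
[-0.273  0.102  1.941  0.     1.091 -0.244] [1.40831676 0.59277135 1.17358979]
```

jog_arm:
  rows: [2.0,-0.1,0,0,0,0,0,2.5,-0.1,0,0,0,0,0,2.6,0,0,0,0,0,0,2.7,0,0,0,0,0,0,0,0,0,0,0,0,0,0,0,0,0,0,0,0,0,0,-1.5,0,0,0,0,0,0,-1.5,0,0,0,0,0,0,-1.5,0,0,0,0,0,0,-1.5,0,0,0,0,0,0,-0.2,0,0,0,0,0,0,0,0,0,0,1,0,0,0,0,0,0,1,0,0,0,0,0,0,1,0,0,0,0,0,0,1,0,0,0,0,0,0,1,0,0,0,0,0,0,1,0,0,0,0,0,0,1,0,0,0,0,0,0,1]

```text
clock: 26.95
eef_pos: [515.4, -80.7, 74.5]
eef_rot: [3.141, 0.0, 1.542]
wrist_force: [-1.1, 0.5, 7.0]
finger_gap: 57.6
finger_force: 20.0
```

```bash
python3 - <<'E'
from meas import *
for n in('top','scene'):
    im,d=load(n);P=cloud(n,d)
    for y in range(-120,180,30):
        m=topface(P,(735,900,y,y+30),130,500)
        if m.sum()>5: print(n,y,m.sum(),np.percentile(P[m][:,0],[0,2]).round())
E
```

```text
top -120 1394 [772. 775.]
top -90 1386 [773. 775.]
top -60 1640 [772. 775.]
top -30 1492 [771. 773.]
top 0 1167 [772. 773.]
top 30 843 [772. 773.]
top 60 1453 [771. 774.]
scene -120 494 [769. 774.]
scene -90 540 [770. 773.]
scene -60 806 [770. 775.]
scene -30 634 [769. 771.]
scene 0 297 [769. 771.]
scene 30 426 [770. 771.]
scene 60 2170 [771. 774.]
```

jog_arm:
  rows: [0,0,2,0,0,0,1,0,0,2.5,0,0,0,1,0,0,2.5,0,0,0,1,0,0,2,0,0,0,1,1.73,0.966,0,0,0,-0.027,1,1.73,0.966,0,0,0,-0.026,1,1.73,0.966,0,-0.0043,-0.0523,0,1,1.73,0.966,0,-0.0043,-0.0523,0,1,1.73,0.966,0,-0.0043,-0.0523,0,1,1.73,0.966,0,-0.0043,-0.0523,0,1,1.73,0.966,0,0,0,0,1,1.73,0.966,-0.8,0,0,0,1,0,0,-0.8,0,0,0,1,0,0,0,0,0,0,1,0,0,0,0,0,0,1,0,0,0,0,0,0,1]

```text
clock: 28.28
eef_pos: [653.1, -3.8, 148.1]
eef_rot: [2.932, 0.0, 1.489]
wrist_force: [0.3, -0.4, -0.8]
finger_gap: 58.0
finger_force: 20.0
```

```bash
cat > goal.py <<'E'
import sys
from h import *
from scipy.spatial.transform import Rotation as Ro
# args: rack x, rack y, h, clearance -> delta in cm, normal error
rx,ry,h,c=map(float,sys.argv[1:5])
R=Ro.from_euler('xyz',[0,-.21,-.082]).as_matrix()
g=np.array([676,80,75])+R@[rx,ry,h+c]
s=manip.read_state();T=Ro.from_euler('xyz',s['eef_rot']).as_matrix()
print('delta cm',((g-s['eef_pos'])/10).round(2),'n',R[:,2].round(4),'toolz in rack',(R.T@T[:,2]).round(3),'tooly',(R.T@T[:,1]).round(3),s['wrist_force'].round(1))
E
python3 goal.py 0 -85 14.5 5
```

```text
delta cm [ 1.19 -0.06 -5.4 ] n [-0.2078  0.0171  0.978 ] toolz in rack [-0. -0. -1.] tooly [ 1.  0. -0.] [ 0.3 -0.4 -0.8]
```

Aligned with the rack. Descending along the normal.

jog_arm:
  rows: [0.3,-0.02,-1.35,0,0,0,1,0.3,-0.02,-1.35,0,0,0,1,0.3,-0.02,-1.35,0,0,0,1,0.29,0,-1.35,0,0,0,1,0.02,0,-0.1,0,0,0,1,0.02,0,-0.1,0,0,0,1,0.02,0,-0.1,0,0,0,1,0,0,0,0,0,0,1,0,0,0,0,0,0,1]

```text
clock: 29.03
eef_pos: [666.2, -3.9, 91.4]
eef_rot: [2.931, 0.0, 1.489]
wrist_force: [-0.6, -0.1, -1.7]
finger_gap: 57.8
finger_force: 20.0
```

```bash
python3 goal.py 0 -85 14.5 0
```

```text
delta cm [-0.02 -0.06 -0.22] n [-0.2078  0.0171  0.978 ] toolz in rack [ 0.001  0.    -1.   ] tooly [1.    0.001 0.001] [-0.6 -0.1 -1.7]
```

jog_arm:
  rows: [0.01,0,-0.1,0,0,0,1,0.01,0,-0.06,0,0,0,1,0.01,0,-0.05,0,0,0,1,0,0,-0.02,0,0,0,1,0,0,0,0,0,0,1,0,0,0,0,0,0,1]

```text
clock: 29.53
eef_pos: [666.4, -3.9, 89.1]
eef_rot: [2.931, 0.0, 1.489]
wrist_force: [-3.3, -0.4, 5.6]
finger_gap: 57.8
finger_force: 20.0
```

jog_arm:
  rows: [0,0,0,0,0,0,0.22,0,0,0,0,0,0,0.22,0,0,0,0,0,0,0.22,0,0,0,0,0,0,0.22,0,0,0,0,0,0,0.22,-0.2,0.02,0.95,0,0,0,0.22,-0.43,0.03,2,0,0,0,0.22,-0.43,0.03,2,0,0,0,0.22,-0.43,0.03,2,0,0,0,0.22,-1.7,0.08,0,0.0043,0.0523,0,0,-1.7,0.08,0,0.0043,0.0523,0,0,-1.7,0.08,0,0.0043,0.0523,0,0,-1.7,0.08,0,0.0043,0.0523,0,0,-1.7,0.08,0,0,0,0.027,0,-1.7,0.08,0,0,0,0.026,0,-1.7,0.06,0,0,0,0,0,-1.35,0.06,0,0,0,0,0,0,0,0,0,0,0,0,0,0,0,0,0,0,0]

```text
clock: 31.12
eef_pos: [519.2, 3.2, 159.0]
eef_rot: [3.14, 0.0, 1.542]
wrist_force: [0.2, 0.9, -0.1]
finger_gap: 94.0
finger_force: 0.0
```

```bash
cat > look.py <<'E'
from meas import *
from scipy.spatial.transform import Rotation as Ro
R=Ro.from_euler('xyz',[0,-.21,-.082]).as_matrix()
for n in ('top','scene'):
    im,d=grab(n);P=cloud(n,d)
    print(n)
    rep('yb',P,topface(P,(440,600,50,200),120,140))
    rep('ob',P,topface(P,(440,600,-60,60),98,118))
    Q=(P-np.array([676,80,75]))@R   # rack frame
    for nm,y0,y1,z in (('wt',-150,-45,35),('ob',-50,60,46),('yb',60,156,68)):
        rep('rack '+nm,Q,topface(Q,(-60,60,y0,y1),z-6,z+6))
print(manip.read_state()['eef_pos'].round(1))
E
python3 look.py
```

```text
top
yb 790 med [520.7  96.6 128. ] rect c [522.2  96.5] size [68.8 63.1] ang 88.3
ob 657 med [517.6  18.9 105.8] rect c [518.8  13.8] size [70.5 62.9] ang 88.0
rack wt 399 med [  4.  -80.7  33.4] rect c [  3.7 -81.4] size [51.1 58.7] ang 46.0
rack ob none 0
rack yb none 0
scene
yb 426 med [520.5 102.6 128.7] rect c [522.9  98. ] size [75.3 65.1] ang 88.7
ob 376 med [514.1   0.8 106.7] rect c [518.9   2.5] size [92.2 64.8] ang 87.0
rack wt 207 med [ -0.6 -79.5  34.6] rect c [ -1.9 -81.1] size [58.2 56.9] ang 57.1
rack ob none 0
rack yb none 0
[519.6   3.1 158.5]
```

jog_arm:
  rows: [0,0,-2,0,0,0,0,0,0,-2,0,0,0,0,0,0,-2,0,0,0,0,0,0,-1.3,0,0,0,0,0,0,0,0,0,0,0,0,0,0,0,0,0,1,0,0,0,0,0,0,1,0,0,0,0,0,0,1,0,0,0,0,0,0,1,0,0,0,0,0,0,1,0,0,0,0,0,0,1,0,0,0,0,0,0,1]

```text
clock: 32.22
eef_pos: [519.2, 3.1, 85.6]
eef_rot: [3.141, 0.0, 1.542]
wrist_force: [-1.1, -0.5, 5.3]
finger_gap: 62.0
finger_force: 20.0
```

jog_arm:
  rows: [0,0,2,0,0,0,1,0,0,2.5,0,0,0,1,0,0,2.5,0,0,0,1,0,0,2,0,0,0,1,1.745,1.08,0,0,0,-0.027,1,1.745,1.08,0,0,0,-0.026,1,1.745,1.08,0,-0.0043,-0.0523,0,1,1.745,1.08,0,-0.0043,-0.0523,0,1,1.745,1.08,0,-0.0043,-0.0523,0,1,1.745,1.08,0,-0.0043,-0.0523,0,1,1.745,1.08,0,0,0,0,1,1.745,1.08,-0.8,0,0,0,1,0,0,-0.8,0,0,0,1,0,0,0,0,0,0,1,0,0,0,0,0,0,1,0,0,0,0,0,0,1]

```text
clock: 33.55
eef_pos: [658.1, 89.2, 159.3]
eef_rot: [2.932, 0.0, 1.489]
wrist_force: [0.1, 0.4, -1.7]
finger_gap: 62.1
finger_force: 20.0
```

```bash
python3 goal.py 0 8 25.6 5;python3 look.py | grep -E "top|scene|wt|yb"
```

```text
delta cm [ 1.22 -0.07 -5.44] n [-0.2078  0.0171  0.978 ] toolz in rack [-0. -0. -1.] tooly [ 1.  0. -0.] [ 0.1  0.4 -1.7]
top
yb 505 med [517.6 110.2 127.9] rect c [522.  106.1] size [49.8 63.2] ang 89.0
rack wt 81 med [-18.2 -91.6  33.4] rect c [-19.  -93.8] size [15.4 38.1] ang 11.2
rack yb none 0
scene
yb 425 med [520.1 103.7 128.8] rect c [522.2  98.3] size [74.3 63.4] ang 87.9
rack wt 88 med [-14.8 -87.7  34.4] rect c [-13.7 -89. ] size [25.3 55.8] ang 23.8
rack yb none 0
```

jog_arm:
  rows: [0.3,-0.02,-1.35,0,0,0,1,0.3,-0.02,-1.35,0,0,0,1,0.3,-0.02,-1.35,0,0,0,1,0.3,0,-1.35,0,0,0,1,0.03,0,-0.15,0,0,0,1,0.03,0,-0.15,0,0,0,1,0.02,0,-0.05,0,0,0,1,0.01,0,-0.05,0,0,0,1,0.01,0,-0.05,0,0,0,1,0,0,0,0,0,0,1,0,0,0,0,0,0,1]

```text
clock: 34.57
eef_pos: [671.6, 89.0, 100.9]
eef_rot: [2.931, 0.0, 1.489]
wrist_force: [-0.2, 0.2, -3.0]
finger_gap: 61.5
finger_force: 20.0
```

```bash
python3 goal.py 0 8 25.6 0
```

```text
delta cm [-0.02 -0.06 -0.08] n [-0.2078  0.0171  0.978 ] toolz in rack [ 0.  0. -1.] tooly [1.    0.001 0.   ] [-0.2  0.2 -3. ]
```

jog_arm:
  rows: [0.01,0,-0.05,0,0,0,1,0.01,0,-0.05,0,0,0,1,0,0,-0.05,0,0,0,1,0,0,0,0,0,0,1,0,0,0,0,0,0,1]

```text
clock: 34.98
eef_pos: [671.8, 89.0, 99.9]
eef_rot: [2.931, 0.0, 1.489]
wrist_force: [-5.0, 0.3, 5.6]
finger_gap: 61.8
finger_force: 20.0
```

jog_arm:
  rows: [0,0,0,0,0,0,0.2,0,0,0,0,0,0,0.2,0,0,0,0,0,0,0.2,0,0,0,0,0,0,0.2,0,0,0,0,0,0,0.2,-0.2,0.02,0.95,0,0,0,0.2,-0.43,0.03,2,0,0,0,0.2,-0.43,0.03,2,0,0,0,0.2,-0.43,0.03,2,0,0,0,0.2,-1.7,0.08,0.4,0.0043,0.0523,0,0,-1.7,0.08,0,0.0043,0.0523,0,0,-1.7,0.08,0,0.0043,0.0523,0,0,-1.7,0.08,0,0.0043,0.0523,0,0,-1.7,0.08,0,0,0,0.027,0,-1.7,0.08,0,0,0,0.026,0,-1.7,0.08,0,0,0,0,0,-1.57,0.08,0,0,0,0,0,0,0,0,0,0,0,0,0,0,0,0,0,0,0]

```text
clock: 36.57
eef_pos: [522.3, 96.6, 173.6]
eef_rot: [3.14, -0.0, 1.543]
wrist_force: [0.4, -0.4, 0.2]
finger_gap: 94.2
finger_force: 0.0
```

```bash
python3 look.py
```

```text
top
yb 255 med [517.3 120.1 127.7] rect c [522.4 118.6] size [61.6 26.2] ang 0.9
ob none 0
rack wt 28 med [-11.6 -76.4  33. ] rect c [ -9.6 -78.1] size [14.7 13.3] ang 5.1
rack ob 697 med [ 8.7 23.4 45.8] rect c [-0.1 10.5] size [89.5 62.9] ang 89.4
rack yb none 0
scene
yb 428 med [519.9 103.4 128.6] rect c [522.5  97.4] size [76.3 64.5] ang 86.8
ob none 0
rack wt 131 med [-33.8 -60.7  34.3] rect c [-30.5 -66.2] size [56.1 42.2] ang 4.5
rack ob 499 med [-2.2 13.6 46.6] rect c [-0.3  9.1] size [94.2 66.4] ang 88.4
rack yb none 0
[522.8  96.5 173. ]
```

```bash
python3 -c "
from h import *
im,d=load('scene');cv2.imwrite('pics/c4.png',cv2.resize(im[110:220,190:390],None,fx=4,fy=4,interpolation=cv2.INTER_CUBIC))"
```

```text
(no output)
```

View pics/c4.png

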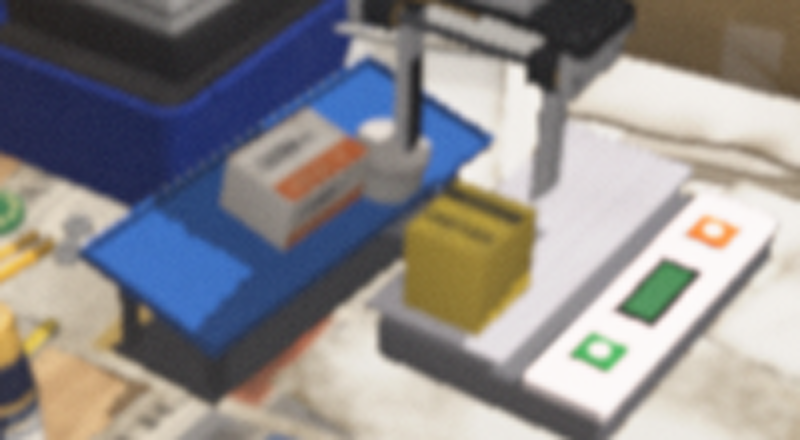

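Crop: OSTRA box stands on the rack (295,180). The tin (395,160) has been nudged toward the front rim, so I'll check it when the view clears. The yellow box is still on the pan (470,255).

jog_arm:
  rows: [0,0,-2,0,0,0,0,0,0,-2,0,0,0,0,0,0,-2,0,0,0,0,0,0,-2,0,0,0,0,0,0,-0.2,0,0,0,0,0,0,0,0,0,0,1,0,0,0,0,0,0,1,0,0,0,0,0,0,1,0,0,0,0,0,0,1,0,0,0,0,0,0,1,0,0,0,0,0,0,1,0,0,0,0,0,0,1,0,0,0,0,0,0,1]

```text
clock: 37.75
eef_pos: [522.5, 96.5, 91.3]
eef_rot: [3.141, -0.0, 1.542]
wrist_force: [-1.7, -0.2, 6.3]
finger_gap: 62.0
finger_force: 20.0
```

jog_arm:
  rows: [0,0,2,0,0,0,1,0,0,2.5,0,0,0,1,0,0,2.5,0,0,0,1,0,0,2,0,0,0,1,1.79,1.12,0,0,0,-0.027,1,1.79,1.12,0,0,0,-0.026,1,1.79,1.12,0,-0.0043,-0.0523,0,1,1.79,1.12,0,-0.0043,-0.0523,0,1,1.79,1.12,0,-0.0043,-0.0523,0,1,1.79,1.12,0,-0.0043,-0.0523,0,1,1.79,1.12,0,0,0,0,1,1.79,1.12,-0.8,0,0,0,1,0,0,-0.8,0,0,0,1,0,0,0,0,0,0,1,0,0,0,0,0,0,1,0,0,0,0,0,0,1]

```text
clock: 39.08
eef_pos: [665.0, 185.7, 164.9]
eef_rot: [2.932, 0.0, 1.489]
wrist_force: [-0.5, 0.3, -2.0]
finger_gap: 61.9
finger_force: 20.0
```

```bash
python3 goal.py 0 105 31.3 5;python3 look.py | grep -E "top|scene|wt|ob"
```

```text
delta cm [ 1.21 -0.04 -5.44] n [-0.2078  0.0171  0.978 ] toolz in rack [-0. -0. -1.] tooly [ 1.  0. -0.] [-0.5  0.3 -2. ]
top
ob none 0
rack wt 355 med [-28.9 -67.5  33.7] rect c [-31.2 -69.4] size [56.2 45.6] ang 6.4
rack ob 233 med [-9.6 25.7 45.8] rect c [0.3 9.8] size [ 35.5 100.8] ang 19.9
scene
ob none 0
rack wt 174 med [-32.7 -64.8  34.5] rect c [-31.  -67.8] size [44.9 57.9] ang 85.0
rack ob 247 med [-18.    5.8  46.5] rect c [-9.6  9.6] size [43.6 91.5] ang 0.0
```

jog_arm:
  rows: [0.3,-0.02,-1.35,0,0,0,1,0.3,-0.02,-1.35,0,0,0,1,0.3,-0.02,-1.35,0,0,0,1,0.3,0,-1.35,0,0,0,1,0.03,0,-0.15,0,0,0,1,0.03,0,-0.15,0,0,0,1,0.02,0,-0.05,0,0,0,1,0.01,0,-0.05,0,0,0,1,0.01,0,-0.05,0,0,0,1,0.01,0,-0.05,0,0,0,1,0,0,-0.04,0,0,0,1,0,0,0,0,0,0,1,0,0,0,0,0,0,1]

```text
clock: 40.27
eef_pos: [678.5, 185.6, 105.4]
eef_rot: [2.931, -0.0, 1.489]
wrist_force: [-1.0, -0.3, -0.2]
finger_gap: 62.1
finger_force: 20.0
```

jog_arm:
  rows: [0.01,0,-0.05,0,0,0,1,0,0,-0.04,0,0,0,1,0,0,0,0,0,0,1,0,0,0,0,0,0,1]

```text
clock: 40.6
eef_pos: [678.6, 185.6, 105.3]
eef_rot: [2.931, -0.0, 1.489]
wrist_force: [-5.5, -0.5, 6.8]
finger_gap: 61.9
finger_force: 20.0
```

jog_arm:
  rows: [0,0,0,0,0,0,0.2,0,0,0,0,0,0,0.2,0,0,0,0,0,0,0.2,0,0,0,0,0,0,0.2,0,0,0,0,0,0,0.2,-0.2,0.02,0.95,0,0,0,0.2,-0.43,0.03,2,0,0,0,0.2,-0.43,0.03,2,0,0,0,0.2,-0.43,0.03,2,0,0,0,0.2,-0.33,0.03,1.5,0,0,0,0.2,-2.5,-0.8,0,0.0043,0.0523,0,0,-2.5,-0.8,0,0.0043,0.0523,0,0,-2.5,-0.8,0,0.0043,0.0523,0,0,-2.5,-0.8,0,0.0043,0.0523,0,0,-2.5,-0.8,0,0,0,0.027,0,-2.5,-0.8,0,0,0,0.026,0,-2.5,-0.8,0,0,0,0,0,-2.5,-0.8,0,0,0,0,0,-2,-0.8,0,0,0,0,0,-2,-0.8,0,0,0,0,0]

```text
clock: 42.27
eef_pos: [419.2, 106.6, 189.4]
eef_rot: [3.14, -0.0, 1.542]
wrist_force: [-0.0, -0.3, 0.3]
finger_gap: 94.0
finger_force: 0.0
```

```bash
python3 look.py; python3 -c "
from h import *
im,d=load('scene');a=cv2.resize(im[110:220,190:390],None,fx=3,fy=3,interpolation=cv2.INTER_CUBIC)
im,d=load('top');b=cv2.resize(im[110:200,260:460],None,fx=3,fy=3,interpolation=cv2.INTER_CUBIC)
cv2.imwrite('pics/c5.png',np.vstack([a,b]))"
```

```text
top
yb none 0
ob none 0
rack wt 385 med [-30.8 -66.3  33.7] rect c [-31.3 -68.3] size [56.9 46.8] ang 2.6
rack ob 969 med [-0.  10.7 46. ] rect c [ 0.1 10.3] size [90.  63.2] ang 89.2
rack yb 781 med [1.000e-01 1.055e+02 6.790e+01] rect c [  0.7 104.6] size [62.8 70.5] ang 0.1
scene
yb none 0
ob none 0
rack wt 167 med [-32.2 -64.6  34.6] rect c [-31.3 -67.7] size [44.3 57.1] ang 87.9
rack ob 465 med [-3.1 10.  46.6] rect c [-1.   3.6] size [103.1  66. ] ang 89.9
rack yb 465 med [ -1.  109.3  68.6] rect c [  1.5 106.8] size [73.6 65.8] ang 89.8
[418.6 106.3 189.7]
```

View pics/c5.png

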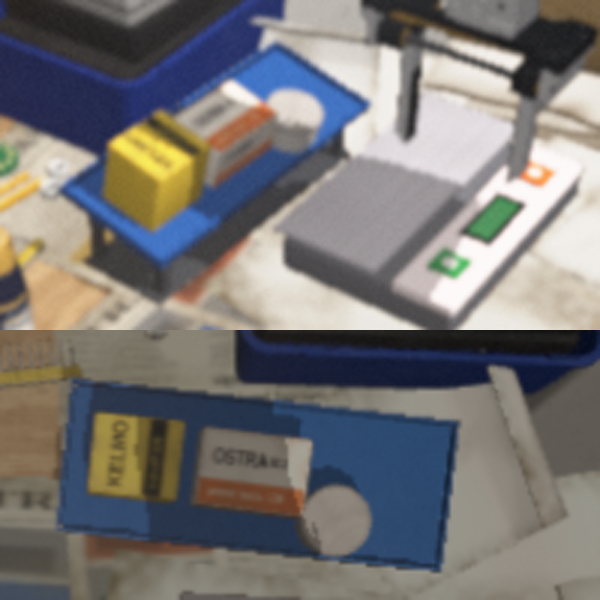

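```bash
python3 - <<'E'
from meas import *
from scipy.spatial.transform import Rotation as Ro
R=Ro.from_euler('xyz',[0,-.21,-.082]).as_matrix()
for n in ('top','scene'):
    im,d=load(n);P=cloud(n,d);Q=(P-np.array([676,80,75]))@R
    m=topface(Q,(-75,20,-110,-25),24,42);rep(n+' wt',Q,m)
    X=Q[m];k=np.linalg.lstsq(np.c_[X[:,:2],np.ones(len(X))],X[:,2],rcond=None)[0];print('slopes',k.round(3))
    # compare shelf & ob plane
    m=topface(Q,(-28,28,-30,50),42,50);X=Q[m];print('ob slopes',np.linalg.lstsq(np.c_[X[:,:2],np.ones(len(X))],X[:,2],rcond=None)[0].round(3))
    m=topface(Q,(-50,45,-150,-100),-8,6);X=Q[m];print('shelf',len(X),np.linalg.lstsq(np.c_[X[:,:2],np.ones(len(X))],X[:,2],rcond=None)[0].round(3))
    m=topface(Q,(-80,80,-150,-100),3,16);print('rim x',np.percentile(Q[m][:,0],[2,25,75,98]).round(1))
E
```

```text
top wt 467 med [-31.4 -62.   33.7] rect c [-31.4 -60. ] size [63.6 57.6] ang 89.6
slopes [ 7.0000e-03 -5.0000e-03  3.3508e+01]
ob slopes [-1.0000e-03  2.0000e-03  4.5977e+01]
shelf 732 [-0.001 -0.001 -0.723]
rim x [-62.6 -59.9  61.1  63.7]
scene wt 224 med [-34.9 -60.3  34.3] rect c [-31.9 -62.3] size [54.7 59.1] ang 35.2
slopes [ 5.4000e-02 -3.3000e-02  3.3713e+01]
ob slopes [2.0000e-03 3.0000e-03 4.6687e+01]
shelf 226 [0.004 0.013 2.314]
rim x [-63.5 -59.6  57.8  64. ]
```

The tin's top is parallel to the shelf (0.007 rad) and inside the rim, so it stands flat. The pan is empty, so I press the green key again.

jog_arm:
  rows: [0.15,-1.7,0,0,0,0,1,0,0,0,0,0,0,1,0,0,0,0,0,0,1,0,0,0,0,0,0,1,0,0,-2,0,0,0,1,0,0,-2,0,0,0,1,0,0,-2,0,0,0,1,0,0,-2,0,0,0,1,0,0,-2,0,0,0,1,0,0,-1.6,0,0,0,1,0,0,-0.4,0,0,0,1,0,0,0,0,0,0,1,0,0,0,0,0,0,1,0,0,0,0,0,0,1]

```text
clock: 43.53
eef_pos: [422.4, 90.1, 69.7]
eef_rot: [3.14, -0.0, 1.542]
wrist_force: [-0.2, -0.5, -0.3]
finger_gap: 4.4
finger_force: 0.0
```

jog_arm:
  rows: [-0.15,0,0,0,0,0,1,0,0,0,0,0,0,1,0,0,-0.2,0,0,0,1,0,0,-0.2,0,0,0,1,0,0,-0.1,0,0,0,1,0,0,-0.1,0,0,0,1,0,0,-0.1,0,0,0,1,0,0,-0.05,0,0,0,1,0,0,-0.05,0,0,0,1,0,0,0,0,0,0,1]

```text
clock: 44.37
eef_pos: [420.3, 89.9, 61.0]
eef_rot: [-3.142, 0.0, 1.542]
wrist_force: [-3.5, -0.1, 6.9]
finger_gap: -0.1
finger_force: 3.7
```

jog_arm:
  rows: [0,0,-0.01,0,0,0,1,0,0,0,0,0,0,1,0,0,0,0,0,0,1,0,0,0,0,0,0,1,0,0,0,0,0,0,1,0,0,0,0,0,0,1,0,0,0,0,0,0,1,0,0,0,0,0,0,1,0,0,0,0,0,0,1,0,0,0,0,0,0,1,0,0,0,0,0,0,1,0,0,0,0,0,0,1,0,0,0,0,0,0,1,0,0,0,0,0,0,1,0,0,0,0,0,0,1,0,0,1.5,0,0,0,1,0,0,3,0,0,0,1,0,0,3,0,0,0,1,0,0,0,0,0,0,1]

```text
clock: 45.95
eef_pos: [422.4, 90.2, 140.3]
eef_rot: [3.135, -0.001, 1.542]
wrist_force: [0.1, 0.3, 0.7]
finger_gap: 0.5
finger_force: 0.0
```

```bash
python3 look.py | grep -v none; python3 - <<'E'
from meas import *
from scipy.spatial.transform import Rotation as Ro
R=Ro.from_euler('xyz',[0,-.21,-.082]).as_matrix()
im,d=load('top');P=cloud('top',d);Q=(P-np.array([676,80,75]))@R
m=topface(Q,(-75,20,-110,-36),28,40);rep('wt',Q,m)
cv2.imwrite('pics/t6.png',im)
E
```

```text
top
rack wt 387 med [-30.8 -65.9  33.3] rect c [-31.4 -68.4] size [56.5 46.7] ang 0.2
rack ob 968 med [-0.1 10.6 45.8] rect c [-0.  10.3] size [89.7 63. ] ang 89.3
rack yb 772 med [ -0.  105.6  67.8] rect c [  0.6 104.6] size [70.5 62.8] ang 89.8
scene
rack wt 171 med [-31.2 -66.6  34.3] rect c [-30.8 -67.1] size [57.6 43.8] ang 0.0
rack ob 464 med [-2.4 10.4 47. ] rect c [-0.2  2.7] size [99.6 67.4] ang 86.3
rack yb 467 med [ -0.2 109.8  68.5] rect c [  1.8 106.7] size [76.1 64.9] ang 89.9
[420.7  89.9 136.1]
wt 450 med [-31.1 -63.1  33.3] rect c [-31.6 -63.7] size [57.1 56. ] ang 3.2
```

View pics/t6.png

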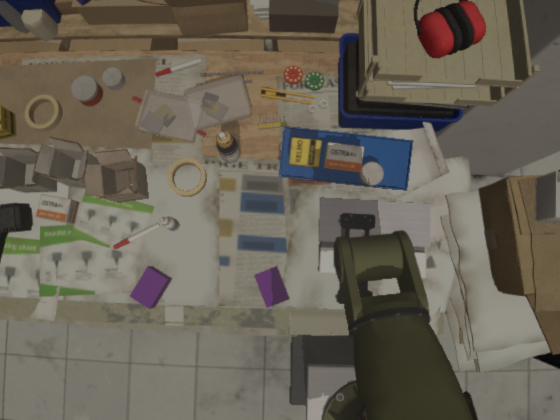

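The picture shows all three goods on the rack (305,152; 344,157; 373,174). The pan is empty, and the spray can (226,143), tape (187,177) and glue bottle (170,224) haven't moved. Handing in.

```bash
python3 -c "
from cell import manip
print(manip.sign_off())"
```

```text
the job is handed in; nothing more can be done
None
```

I zeroed the scale, recorded the white tin, orange-and-white box and yellow box together, moved all three onto the blue rack, re-zeroed the empty pan and handed the job in at about 46 s; the tin was knocked against the rack's front rim during the run, but it measured flat on the shelf.

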